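Check a boring jig's drill bush with a go / no-go plug gauge

ROBOT

A 6-joint arm with a two-finger parallel gripper is mounted at the origin on the work surface. World frame = base frame: x ahead of the robot, y to its left, z up, the work surface at z = 0. Lengths are in m, angles in rad, forces in N, time in s.
With the tool pointing down it reaches from about 0.35 to 0.875 m from the base axis. Payload 15.5 kg.
Tool frame: the origin (TCP) lies between the finger pads; the fingertips stand 25 mm ahead of it and the grasp point (between the pads) lies 6 mm ahead of it (arm.nose_length is the distance from the TCP to the fingertips, in m); z points along the fingers, y is the line along which they close (so a half turn about z gives the same grasp; the last joint's range is limited). The gripper opens to 85 mm and grips with 20 to 120 N. Pads are 22 mm wide; open, the fingers measure 114 mm over their backs; the gripper's body (76 mm by 85 mm) begins 54 mm behind the grasp point. The pads swing forward as they close: fully open they stand 13 mm farther back than shut.
Start: joints at [1.038, 0.494, 1.345, -0, 1.302, -0.096], TCP at [0.264, 0.566, 0.256] pointing down, gripper open.
Joint ranges: [-2.91, 2.91], [-0.82, 2.16], [0.22, 2.67], [-1.22, 4.37], [0.12, 2.79], [-3.08, 3.08]. Speed limits (rad/s): [1.89, 1.89, 2.57, 3.01, 3.01, 3.01].

INTERFACE

Orientations are given as a rotation vector (axis times angle).
In Python, from rig import monitor, optics, workorder, regions_of, arm gives the robot as it stands.
- The arm moves only by the tool send_rows, never from a script. Its argument "targets" is a list of rows, each a list of 3 entries, a list of its own where there are three numbers: the closure, from 0 (fully open) to 1 (shut), then the shift along the tool's x, y, z in shares of 1000 mm (1.0 is 1000 mm), then the turn, a rotation vector about the tool's x, y, z in parts of the range, where 1.0 means pi rad. In form: [[jaw, [dx, dy, dz], [wx, wy, wz]], ...]. A call has 1 to 12 rows; each row is the pose to reach, as a shift and turn from the pose commanded when the call began, along the tool's axes at that moment; what a row does not reach only later rows make up. A row lasts 1/10 s, in which the tool goes at most 50 mm and 8.59 degrees, less where a joint would pass 70% of its speed; a pose out of reach is approached as far as the arm can. Shift and turn numbers lie between -1 and 1, and a call with a number outside is refused. A call with a gripper value outside its range is refused whole. The fingers move at their own pace and stop on an object; the grip force is fixed at half the most. Time passes only in rows, so rows that repeat a pose let the fingers close. It gives the time, the measured TCP pose, the force, the opening and the grip force at its end, in the units of the state.
- monitor.state(): the state, without advancing time (a new reading comes with each control period).
- optics.grab_frame(name): name is "scene" or "side" or "wrist"; returns the picture (400x640x3 uint8, blue, green, red); there is no depth.
- optics.camera_params(name): a dict with "fov_y" (degrees; the focal length in pixels is half the picture's height over the tangent of half this angle, whatever the lens; pixels are square), "cx", "cy" (the principal point, pixels), "dist_coeffs" ([k1, k2, p1, p2, k3] as OpenCV has them; the pictures are not rectified), "R" (3x3) and "t" (3): a world point X has camera coordinates R X + t. Camera axes: x right, y down, z forward; pixel columns grow to the right and rows downward; lengths in m; the calibration is good to about 2 mm. A picture is of the moment at which its call begins: read the wrist's pose just before it. camera_params takes no time and is no camera call; for the wrist camera it gives the pose at the moment of the call.
- workorder.finish_job(): hands the job in; it is judged then, once.
Trained networks look in the newest picture that a camera, given by its name, has taken for a name from the list of things; names that differ only in an ending like _2 or _b are one class to them, and where a whole thing is asked for, a point or a joint stands for the part that bears it (a point fixed in the world has none). Each returns a list of dicts, best first, with "score" (0 to 1); they miss things now and then, are a little off and sometimes report something else, mostly with a low value. They report only what shows in the picture. A call takes as long as a camera call. They do not tell look-alikes from the thing itself.
- regions_of(camera, thing): "pixels" (400x640 bool, what is visible of it) and "bbox" ([left, top, right, bottom] in pixels, round what is visible of it).
The state is a dict: "time_s": time; "joint_positions": joint angles; "qd": joint speeds; "effort": joint torques, N m; "eef_pos": TCP position; "tool_rot": TCP orientation; "contact_force": force on the tool from outside, world axes, zero at the start; "wrist_torque": the same for the moment, N m; "grip_width": finger opening in m; "grip_force": force on a finger pad.
Only numpy, scipy, OpenCV 4.12 (cv2) and the standard library are available. Lean on these libraries where they do the work, as an engineer would, in place of code of your own. Each camera call takes 0.05 s, during which the arm holds its last target. There are 200 camera calls.

TASK

Check the steel drill bush of the boring jig for wear with the larger, light-handled plug gauge from the stand: feel its go end into the bush and slide it in until the handle's shoulder is home against the bush, draw it out, turn the gauge end for end and press its red-marked no-go end lightly and squarely on the mouth of the bush for about a second to confirm that it will not enter. Then lay the gauge gently, either way round, back in the place it came from on the stand and let go. Never force the gauge (keep it below 25 N against the jig), do not drop it, and leave everything else where it is.

Things in the scene. Friction and masses are not known exactly. Their poses are not given: they have to be found in the camera images.
- gauge: double-ended plug gauge, 0.3 kg, 136 mm long, bright hexagonal handle 90 mm long, 24 mm across flats, with a flat shoulder at each end (x = +45 and -45 mm). In the stand two flats are upright: grip across these from above. Origin on the axis, mid-handle; x runs along the gauge to the go end, y across the upright flats, z up. No pose is given while the fingers hold it
- go_end (a point): centre of the go end's front face, on the axis, 77 mm from the gauge's origin at its +x end; axes as the gauge's. The go end is a steel plug 20 mm in diameter, standing 32 mm out of the handle's shoulder, its nose tapering to 17 mm over the last 2.5 mm
- nogo_end (a point): centre of the no-go end's front face, on the axis, 59 mm from the gauge's origin at its -x end; axes as the gauge's. The no-go end is a steel plug 24 mm in diameter, standing 14 mm out of the shoulder, with a red band and red paint on the handle beside it
- jig: boring jig fixed to the bench: plywood base 260 x 220 x 18 mm, two wooden posts 143 mm high and, on their far side, an upright dark steel plate 170 mm wide and 80 mm high that carries the steel drill bush. Black star knobs 72 mm to each side of the bush stand 14 mm proud of its face. Origin on the bench under the base; x points level, towards the robot's side, into the bush; z up
- bush_mark (a point): nominal centre of the bush's mouth, on its flat front face (40 mm in diameter), 88 mm above the bench; axes as the jig's: x points into the bore along its axis. The bush plate is clamped by hand at a height up to 4 mm above or below this mark, and so is the bore; sideways it is true. Bore: 21 mm in diameter, straight, level, 40 mm deep, open behind, rigid
- stand: wooden gauge stand fixed to the bench, base 120 x 190 x 12 mm, with two notched rails, 8 mm thick and 47 mm high, at x = +39 and -39 mm. Origin on the bench under its centre. A gauge lies along its x axis at y = +45 or -45 mm, the handle's ends in V notches of 120 degrees that centre it (bottoms 34 mm above the bench), mid-handle midway between the rails
- place_a (a point): where the handle's middle lies when a gauge lies in the stand's place at y = +45 mm: on the gauge axis, 48 mm above the bench; axes as the stand's
- place_b (a point): the same for the stand's place at y = -45 mm
- small_gauge: second, smaller plug gauge (same 24 mm hexagonal handle and length, but dark handle and thin 12 and 15 mm ends) lying in the other place of the stand; not needed; origin in the middle of its handle
- oilstone: grey oilstone, 180 x 48 mm, in a dark wooden box 200 x 60 mm, 39 mm high; origin under its centre; bystander
- chisel: blue-handled chisel, 240 mm long, lying flat, 26 mm high; origin on the bench under it, near the blade end of the handle; bystander
- rule: steel rule, 300 x 30 mm, 4 mm thick; origin under its centre; bystander
- spray_bottle: clear spray bottle with black trigger head, 76 mm wide, 187 mm high; origin under its centre; bystander
- screwdriver: green-handled screwdriver, 210 mm long, lying flat, 26 mm high; origin under its middle; bystander
- spare_bush: loose steel drill bush, 40 mm across, 36 mm high, standing on the bench; origin under its centre; bystander
There are look-alikes about, which are no part of the job. What is shaped like the gauge but pink is not meant.

How it is judged:
On the way, in this order (a step that is already met when the one before it is completed fails the run):
1. the go end is fully in the bush: nose at least 30 mm past the bush's face (shoulder within 2 mm of it) (x of go_end in the frame of bush_mark between 0.03 and 0.036 m and y of go_end in the frame of bush_mark between -0.006 and 0.006 m and z of go_end in the frame of bush_mark between -0.008 and 0.008 m and angle between the x axis of gauge and the x axis of jig, either way round below 0.09 rad), for 0.2 s.
2. the no-go end is pressed on the bush's mouth over 2 N, 0.5 s and stays out: its face within 3 mm of the bush's face, 5 mm sideways and 7 mm in height of the mark, gauge within 0.1 rad of the bush axis (x of nogo_end in the frame of bush_mark between -0.003 and 0.003 m and y of nogo_end in the frame of bush_mark between -0.005 and 0.005 m and z of nogo_end in the frame of bush_mark between -0.007 and 0.007 m and angle between the x axis of gauge and the x axis of jig, either way round below 0.1 rad and contact force between gauge and jig above 2 N), for 0.5 s.
At the end, for the whole second after the job is handed in: the gauge lies released and at rest in its place in the stand, either way round: middle of the handle within 8 mm of the place's point, level within 0.07 rad and along the stand's x axis within 0.06 rad ((distance between gauge and place_a below 0.008 m or distance between gauge and place_b below 0.008 m) and angle between the x axis of gauge and the x axis of stand, either way round below 0.06 rad and angle between gauge's own x axis and vertical between 1.5 and 1.64 rad and linear speed of gauge below 0.02 m/s and contact force between the fingers and gauge below 0.1 N); the robot touches nothing.
It fails at once if the gauge is forced: more than 25 N between it and the jig (contact force between gauge and jig above 25 N).
It fails at once if the gauge is dropped: faster than 0.5 m/s with no finger on it (linear speed of gauge above 0.5 m/s and contact force between the fingers and gauge below 0.1 N).
It fails at once if the other gauge, the oilstone, chisel, rule, spray bottle, screwdriver or spare bush is moved more than 20 mm (distance of any of small_gauge, oilstone, chisel, rule, spray_bottle, screwdriver, spare_bush from where it was at the start of the episode above 0.02 m).
It also fails if it takes over 72 s, if anything falls off the work surface, if the arm or the gripper's body presses on something with over 40 N, if the wrist force passes 120 N, or if a joint passes its speed limit or range.

## Working session

There is one attempt and no reset: what is moved stays moved. The work goes in short steps, Python scripts to look and compute and a tool call to move; the robot and the scene stay as the last step left them, time stands still between calls to the robot, and variables do not carry over. Pictures are saved under pics/ and viewed, at most 10 in all, crops included, and the job is handed in when it is done.

Besides the shell and the picture viewer there is one more tool, called after ">>>" as name([rows], argument=value, ...), one row to a line, values as JSON. send_rows: Moves the arm, as the interface text tells. Its arguments: {"type":"object","properties":{"targets":{"type":"array","items":{"type":"array"}}},"required":["targets"]}

```bash
mkdir -p pics; ls
python3 - <<'E'
from rig import monitor, optics, regions_of, arm
import cv2, numpy as np
s=monitor.state(); print({k:np.round(v,3).tolist() for k,v in s.items()})
ims=[]
for c in ["scene","side"]:
    im=optics.grab_frame(c); cv2.imwrite(f"pics/{c}0.png",im)
    p=optics.camera_params(c); print(c,p)
    for t in ["gauge","small_gauge","jig","stand"]:
        for r in regions_of(c,t)[:4]:
            print(c,t,round(r["score"],2),r["bbox"],int(r["pixels"].sum()))
E
```

```text
pics
{'time_s': 0.0, 'joint_positions': [1.039, 0.494, 1.346, 0.0, 1.303, -0.096], 'qd': [0.001, 0.001, -0.001, 0.0, 0.002, 0.0], 'effort': [0.002, -88.217, -38.388, 0.0, 0.01, -0.0], 'eef_pos': [0.264, 0.566, 0.256], 'tool_rot': [-0.681, -3.067, 0.002], 'contact_force': [0.4, -0.927, -0.194], 'wrist_torque': [0.039, -0.034, 0.024], 'grip_force': 0.0, 'grip_width': 0.085}
scene {'fov_y': 56.26244548289067, 'cx': 317.49325343875944, 'cy': 192.69385346942164, 'dist_coeffs': array([-0.08848316,  0.        ,  0.        ,  0.        ,  0.        ]), 'R': array([[ 0.29931641,  0.9541519 ,  0.0019584 ],
       [ 0.778212  , -0.24293563, -0.57910997],
       [-0.55208312,  0.17486117, -0.81524708]]), 't': array([-0.12073639, -0.36752332,  1.44102621])}
scene gauge 0.84 [388.6, 154.3, 410.8, 189.1] 307
scene gauge 0.55 [434.4, 132.5, 444.6, 163.0] 179
scene gauge 0.4 [362.7, 159.6, 383.6, 192.5] 268
scene small_gauge 0.86 [362.2, 160.1, 386.1, 194.5] 336
scene jig 0.94 [207.0, 142.5, 298.1, 235.4] 5608
scene stand 0.97 [352.3, 156.7, 419.5, 201.0] 1353
side {'fov_y': 50.41943726630964, 'cx': 316.836194207144, 'cy': 198.2951584239626, 'dist_coeffs': array([-0.01116933,  0.        ,  0.        ,  0.        ,  0.        ]), 'R': array([[ 0.67290488, -0.73949844, -0.01846844],
       [-0.46344414, -0.40198775, -0.78969955],
       [ 0.5765575 ,  0.53995177, -0.61321573]]), 't': array([-0.36530963,  0.2850299 ,  1.00549554])}
side gauge 0.59 [178.4, 165.4, 220.2, 176.7] 297
side gauge 0.54 [225.1, 166.1, 293.5, 215.2] 1314
side gauge 0.5 [232.5, 163.2, 264.5, 189.8] 285
side small_gauge 0.78 [256.0, 175.3, 286.4, 197.9] 258
side small_gauge 0.47 [226.2, 166.7, 293.1, 213.2] 1317
side jig 0.57 [277.2, 198.3, 406.1, 313.0] 7922
side stand 0.59 [262.3, 136.2, 327.0, 170.4] 464
side stand 0.56 [226.2, 167.0, 292.4, 213.1] 1222
```

Run:
```python
import cv2, numpy as np
a=cv2.imread("pics/scene0.png"); b=cv2.imread("pics/side0.png")
cv2.imwrite("pics/v1.png",cv2.resize(a[110:260,190:470],None,fx=2.8,fy=2.8,interpolation=cv2.INTER_CUBIC))
cv2.imwrite("pics/v2.png",cv2.resize(b[120:330,160:430],None,fx=2.8,fy=2.8,interpolation=cv2.INTER_CUBIC))
```

```text
(no output)
```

View pics/v1.png

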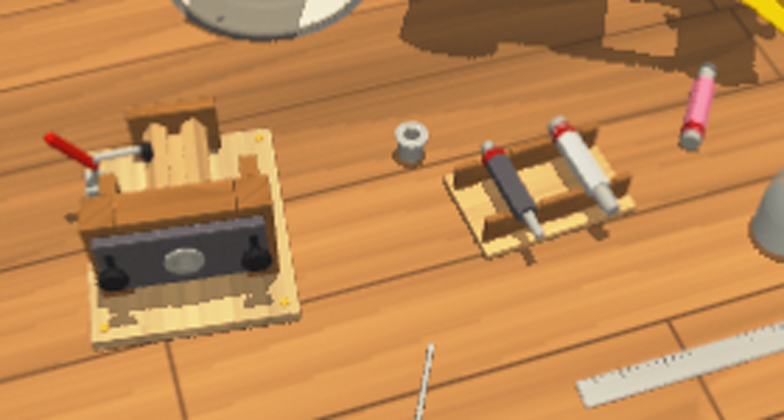

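View pics/v2.png

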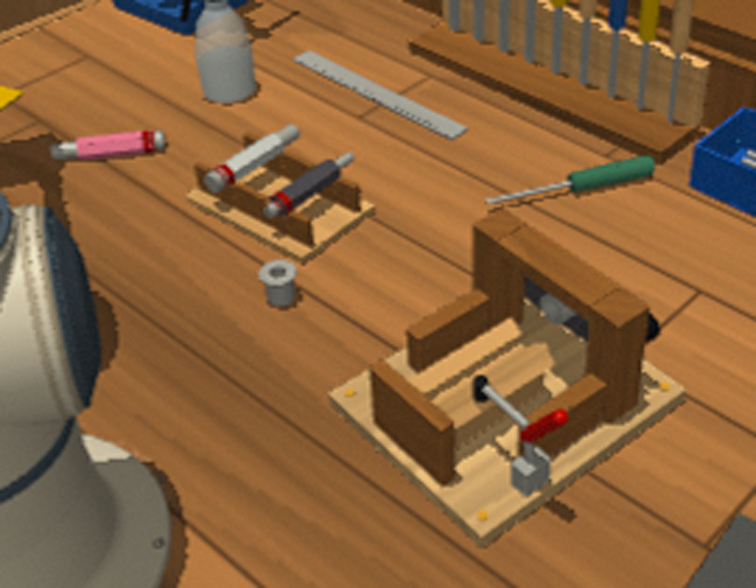

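Scene crop: the candidates are the light, bright gauge in the stand at full-frame px (399,170), the dark small gauge beside it at (372,176), and a pink look-alike at (439,147). The light, thick one in the stand fits the description. Its red no-go end is at the upper left, toward the robot. The bush mouth shows at about (256,203), facing away from the robot.

```bash
cat > h.py <<'E'
import numpy as np, cv2
from scipy.spatial.transform import Rotation as Rot
from scipy.optimize import least_squares
def K(p):
    f=200/np.tan(np.radians(p["fov_y"])/2); return np.array([[f,0,p["cx"]],[0,f,p["cy"]],[0,0,1]])
def proj(p,X):
    return cv2.projectPoints(np.atleast_2d(X).astype(float),cv2.Rodrigues(p["R"])[0],p["t"],K(p),p["dist_coeffs"])[0][:,0]
def ray(p,uv):
    u=cv2.undistortPoints(np.array(uv,float).reshape(-1,1,2),K(p),p["dist_coeffs"])[:,0]
    return -p["R"].T@p["t"], np.c_[u,np.ones(len(u))]@p["R"]
def onz(p,uv,z):
    c,d=ray(p,uv); z=np.broadcast_to(z,len(d)); return c+d*((z-c[2])/d[:,2])[:,None]
def tri(ps,uvs):
    A=0;b=0
    for p,uv in zip(ps,uvs):
        c,d=ray(p,[uv]); d=d[0]/np.linalg.norm(d[0]); M=np.eye(3)-np.outer(d,d); A=A+M; b=b+M@c
    return np.linalg.solve(A,b)
E
python3 - <<'E'
from h import *
from rig import optics, monitor
p=optics.camera_params("scene"); q=optics.camera_params("side"); w=optics.camera_params("wrist")
sc=lambda l:[(190+x/2.8,110+y/2.8) for x,y in l]
sd=lambda l:[(160+x/2.8,120+y/2.8) for x,y in l]
print("jig",onz(p,sc([(93,338),(298,310),(272,132)]),.018).round(3).tolist())
print("jig side",onz(q,sd([(332,397),(683,390),(485,535)]),.018).round(3).tolist())
print("bush scene",onz(p,sc([(185,261)]),.088).round(3))
print("gauge scene ends",onz(p,sc([(557,125),(612,208)]),.048).round(3).tolist())
print("gauge side ends",onz(q,sd([(212,183),(292,132)]),.048).round(3).tolist())
print("stand sc",onz(p,sc([(447,178),(488,252),(634,205)]),.012).round(3).tolist())
print("stand sd",onz(q,sd([(190,195),(305,255),(374,210)]),.012).round(3).tolist())
s=monitor.state(); Rt=Rot.from_rotvec(s["tool_rot"]).as_matrix()
c=-w["R"].T@w["t"]; print("cam in tool",Rt.T@(c-s["eef_pos"]), (w["R"]@Rt).round(3).tolist(), w["fov_y"]); print(Rt.round(3).tolist())
E
```

```text
jig [[0.526, -0.325, 0.018], [0.556, -0.113, 0.018], [0.31, -0.076, 0.018]]
jig side [[0.298, -0.087, 0.018], [0.523, -0.329, 0.018], [0.274, -0.297, 0.018]]
bush scene [[ 0.509 -0.215  0.088]]
gauge scene ends [[0.423, 0.237, 0.048], [0.552, 0.246, 0.048]]
gauge side ends [[0.419, 0.233, 0.048], [0.549, 0.242, 0.048]]
stand sc [[0.433, 0.1, 0.012], [0.543, 0.107, 0.012], [0.533, 0.291, 0.012]]
stand sd [[0.415, 0.277, 0.012], [0.429, 0.094, 0.012], [0.536, 0.094, 0.012]]
cam in tool [ 0.07363681  0.0010476  -0.11852139] [[-0.0, 1.0, 0.0], [-0.958, -0.0, -0.286], [-0.286, -0.0, 0.958]] 67.86430774541134
[[-0.906, 0.423, -0.0], [0.423, 0.906, -0.0], [0.0, -0.0, -1.0]]
```

Units first: turns go in shares of pi rad. So -29 degrees / 180 = -0.1611.

>>> send_rows([
  [0, [-0.34, -0.2, 0.006], [0, 0, -0.1611]],
  [0, [-0.34, -0.2, 0.006], [0, 0, -0.1611]],
  [0, [-0.34, -0.2, 0.006], [0, 0, -0.1611]],
  [0, [-0.34, -0.2, 0.006], [0, 0, -0.1611]],
  [0, [-0.34, -0.2, 0.006], [0, 0, -0.1611]],
  [0, [-0.34, -0.2, 0.006], [0, 0, -0.1611]],
  [0, [-0.34, -0.2, 0.006], [0, 0, -0.1611]],
  [0, [-0.34, -0.2, 0.006], [0, 0, -0.1611]],
  [0, [-0.34, -0.2, 0.006], [0, 0, -0.1611]],
  [0, [-0.34, -0.2, 0.006], [0, 0, -0.1611]],
  [0, [-0.34, -0.2, 0.006], [0, 0, -0.1611]],
  [0, [-0.34, -0.2, 0.006], [0, 0, -0.1611]],
])

```text
time_s: 1.7
eef_pos: [0.4871, 0.2424, 0.2503]
tool_rot: [0.111, -3.139, -0.0]
contact_force: [-0.8, -0.5, -0.6]
grip_width: 0.0852
grip_force: 0.0
```

Run:
```python
from h import *
from rig import optics, monitor, regions_of
import pickle
w=optics.camera_params("wrist"); im=optics.grab_frame("wrist"); cv2.imwrite("pics/w1.png",im)
s=monitor.state(); pickle.dump((w,s),open("w1.pkl","wb"))
print(s["time_s"],s["eef_pos"],s["tool_rot"],s["joint_positions"],s["contact_force"])
for t in ["gauge","small_gauge","stand"]:
    for r in regions_of("wrist",t)[:3]:
        m=r["pixels"]; ys,xs=np.nonzero(m); pts=onz(w,np.c_[xs,ys],.055); c=pts.mean(0)
        u,sv,vt=np.linalg.svd((pts-c)[:,:2],full_matrices=False); v=vt[0]*np.sign(vt[0][0])
        a=(pts-c)[:,:2]@v
        print(t,round(r["score"],2),r["bbox"],c.round(4),np.degrees(np.arctan2(v[1],v[0])).round(2),"ext",a.min().round(4),a.max().round(4))
```

```text
1.75 [0.48711968 0.24239336 0.25031304] [ 1.11663838e-01 -3.13947968e+00 -1.70904191e-04] [ 3.51888108e-01  3.86500276e-01  1.55378000e+00  1.53515982e-04
  1.20139999e+00 -1.29006893e+00] [-0.4372055  -0.04024907  0.06666727]
gauge 0.88 [440.5, 73.0, 539.4, 167.5] [0.4142 0.4176 0.055 ] -38.47 ext -0.064 0.0612
gauge 0.6 [305.7, 111.0, 332.1, 240.5] [0.481  0.2422 0.055 ] 3.69 ext -0.0636 0.0735
small_gauge 0.76 [216.2, 115.4, 249.7, 235.7] [0.4843 0.1543 0.055 ] 3.74 ext -0.0582 0.0765
stand 0.82 [192.2, 108.6, 359.8, 210.1] [0.4679 0.2036 0.055 ] -87.87 ext -0.0835 0.0938
```

View pics/w1.png

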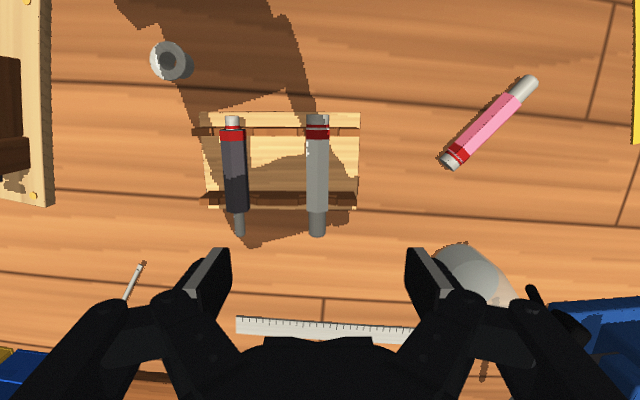

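The light gauge is at wrist px (317,175) with its red end up, toward the robot. The dark gauge is at (236,175) and the pink one at (490,122). The light one in the stand is the target. Next I refine its axis from the mask and zoom in once to confirm it.

Run:
```python
from h import *
from rig import optics, monitor, regions_of
import pickle
w,s=pickle.load(open("w1.pkl","rb")); im=cv2.imread("pics/w1.png")
for name,k in [("gauge",1),("small_gauge",0)]:
    m=regions_of("wrist",name)
    m=[r for r in m if r["bbox"][2]<340][0]["pixels"]
    rows=np.arange(130,228); mid=[];keep=[]
    for y in rows:
        x=np.nonzero(m[y])[0]
        if len(x)>8: mid.append(x.mean()); keep.append(y)
    P=onz(w,np.c_[mid,keep],.048); c=np.polyfit(P[:,0],P[:,1],1); print(name,"yaw",np.degrees(np.arctan(c[0])).round(2),"y at .477:",np.polyval(c,.477).round(4))
p=optics.camera_params("scene"); q=optics.camera_params("side")
for cam,P in [("side",q)]:
    optics.grab_frame(cam)
    for r in regions_of(cam,"spray_bottle")[:1]: b=r["bbox"]; print(cam,b,onz(P,[((b[0]+b[2])/2,b[3]-3)],0.0).round(3))
# red band/grey boundaries along axis
col=im[100:250,317].astype(int); print([(i+100,*c) for i,c in enumerate(col) if i<45 or i>100][::3])
Rt=Rot.from_rotvec(s["tool_rot"]).as_matrix(); g=np.array([.470,.2418,.056]); print("shift",Rt.T@(g-s["eef_pos"]))
cv2.imwrite("pics/v3.png",cv2.resize(im[95:250,185:375],None,fx=3.8,fy=3.8,interpolation=cv2.INTER_CUBIC))
```

```text
gauge yaw 3.27 y at .477: 0.2421
small_gauge yaw 3.78 y at .477: 0.1519
side [223.0, 109.1, 247.9, 157.5] [[0.581 0.445 0.   ]]
[(100, np.int64(93), np.int64(148), np.int64(218)), (103, np.int64(95), np.int64(155), np.int64(223)), (106, np.int64(93), np.int64(148), np.int64(216)), (109, np.int64(91), np.int64(147), np.int64(214)), (112, np.int64(59), np.int64(91), np.int64(123)), (115, np.int64(111), np.int64(120), np.int64(120)), (118, np.int64(102), np.int64(110), np.int64(115)), (121, np.int64(103), np.int64(112), np.int64(114)), (124, np.int64(97), np.int64(105), np.int64(117)), (127, np.int64(43), np.int64(49), np.int64(107)), (130, np.int64(27), np.int64(30), np.int64(104)), (133, np.int64(19), np.int64(22), np.int64(101)), (136, np.int64(20), np.int64(21), np.int64(99)), (139, np.int64(61), np.int64(64), np.int64(113)), (142, np.int64(129), np.int64(140), np.int64(140)), (201, np.int64(124), np.int64(133), np.int64(134)), (204, np.int64(125), np.int64(134), np.int64(134)), (207, np.int64(127), np.int64(135), np.int64(136)), (210, np.int64(125), np.int64(133), np.int64(134)), (213, np.int64(109), np.int64(117), np.int64(120)), (216, np.int64(105), np.int64(114), np.int64(117)), (219, np.int64(100), np.int64(109), np.int64(112)), (222, np.int64(102), np.int64(112), np.int64(114)), (225, np.int64(102), np.int64(111), np.int64(114)), (228, np.int64(103), np.int64(113), np.int64(117)), (231, np.int64(101), np.int64(111), np.int64(114)), (234, np.int64(102), np.int64(111), np.int64(113)), (237, np.int64(90), np.int64(113), np.int64(138)), (240, np.int64(96), np.int64(157), np.int64(228)), (243, np.int64(97), np.int64(157), np.int64(227)), (246, np.int64(99), np.int64(159), np.int64(228)), (249, np.int64(92), np.int64(151), np.int64(220))]
shift [0.01709452 0.0006024  0.19431522]
```

View pics/v3.png

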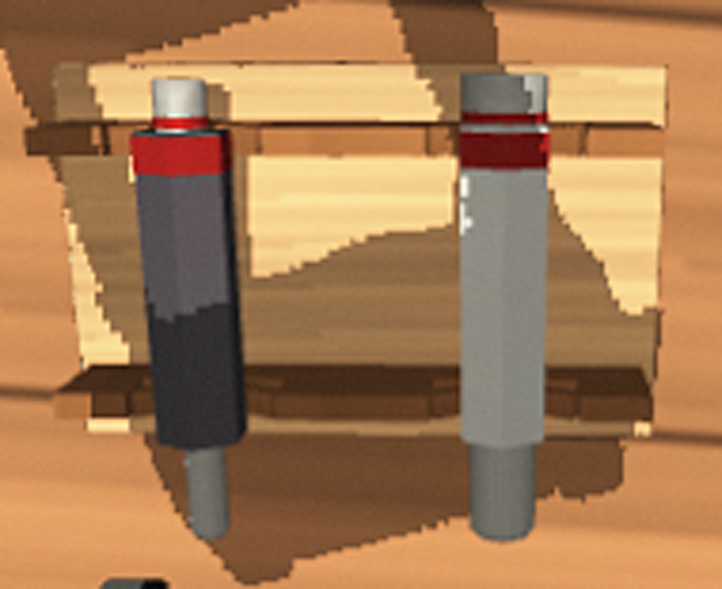

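The crop confirms the light, thick gauge with its red end toward the robot. Descending to grip.

Scaled: 0.4 degrees / 180 = 0.0022.

>>> send_rows([
  [0, [0.017, 0.0006, 0.03], [0, 0, 0.0022]],
  [0, [0.017, 0.0006, 0.07], [0, 0, 0.0022]],
  [0, [0.017, 0.0006, 0.11], [0, 0, 0.0022]],
  [0, [0.017, 0.0006, 0.14], [0, 0, 0.0022]],
  [0, [0.017, 0.0006, 0.16], [0, 0, 0.0022]],
  [0, [0.017, 0.0006, 0.175], [0, 0, 0.0022]],
  [0, [0.017, 0.0006, 0.185], [0, 0, 0.0022]],
  [0, [0.017, 0.0006, 0.191], [0, 0, 0.0022]],
  [0, [0.017, 0.0006, 0.194], [0, 0, 0.0022]],
  [0, [0.017, 0.0006, 0.194], [0, 0, 0.0022]],
  [0.3, [0.017, 0.0006, 0.194], [0, 0, 0.0022]],
  [0.5, [0.017, 0.0006, 0.194], [0, 0, 0.0022]],
])

```text
time_s: 3.3
eef_pos: [0.4711, 0.2408, 0.0568]
tool_rot: [-0.098, 3.139, 0.0]
contact_force: [0.3, 0.0, -0.3]
grip_width: 0.0594
grip_force: 0.0
```

Run:
```python
from h import *
import pickle
w,s=pickle.load(open("w1.pkl","rb"))
P=onz(w,[(185+504/3.8,95+443/3.8),(185+504/3.8,95+131/3.8),(185+502/3.8,95+538/3.8),(185+504/3.8,95+73/3.8)],[.0619,.0619,.0565,.060]); print(P.round(4).tolist())
```

```text
[[0.5222, 0.2461, 0.0619], [0.4344, 0.2399, 0.0619], [0.5543, 0.2477, 0.0565], [0.4195, 0.2388, 0.06]]
```

>>> send_rows([
  [0.5, [0, 0.0006, 0], [0, 0, 0]],
  [0.7, [0, 0.0006, 0], [0, 0, 0]],
  [0.85, [0, 0.0006, 0], [0, 0, 0]],
  [1, [0, 0.0006, 0], [0, 0, 0]],
  [1, [0, 0.0006, 0], [0, 0, 0]],
  [1, [0, 0.0006, 0], [0, 0, 0]],
  [1, [0, 0.0006, 0], [0, 0, 0]],
  [1, [0, 0.0006, 0], [0, 0, 0]],
])

```text
time_s: 4.1
eef_pos: [0.4709, 0.2407, 0.0567]
tool_rot: [-0.098, 3.14, -0.001]
contact_force: [-0.7, -8.7, 10.1]
grip_width: 0.0225
grip_force: 58.5
```

Run:
```python
from rig import monitor
s=monitor.state(); print(s)
```

```text
{'time_s': 4.1, 'joint_positions': array([ 3.60070242e-01,  6.46044735e-01,  1.77167231e+00, -1.20474315e-03,
        7.23806362e-01, -1.27251827e+00]), 'qd': array([-0.00013706,  0.00118516,  0.00156848, -0.00089943, -0.00042605,
       -0.0004979 ]), 'effort': array([  4.0030776 , -77.30761528, -19.22152162,   1.83712911,
        -0.99103253,   0.11316395]), 'eef_pos': array([0.47094893, 0.24072368, 0.05673373]), 'tool_rot': array([-9.84545891e-02,  3.13972572e+00, -1.15070721e-03]), 'contact_force': array([-0.65924926, -8.65609938, 10.10180495]), 'wrist_torque': array([-1.37935034,  0.00630343,  0.14077867]), 'grip_force': 58.512171304319054, 'grip_width': 0.022496970671590323}
```

Scaled: 11.6 degrees / 180 = 0.0644.

>>> send_rows([
  [1, [0, -0.0006, -0.003], [0, 0, 0]],
  [1, [0, -0.0006, -0.012], [0, 0, 0]],
  [1, [0, -0.0006, -0.03], [0, 0, 0]],
  [1, [0, -0.0006, -0.06], [0, 0, 0]],
  [1, [0, -0.0006, -0.1], [0, 0, 0]],
  [1, [-0.005, -0.02, -0.14], [0, 0, 0.0056]],
  [1, [-0.02, -0.06, -0.163], [0, 0, 0.0167]],
  [1, [-0.036, -0.1, -0.163], [0, 0, 0.0278]],
  [1, [-0.052, -0.145, -0.163], [0, 0, 0.0389]],
  [1, [-0.068, -0.19, -0.163], [0, 0, 0.05]],
  [1, [-0.085, -0.235, -0.163], [0, 0, 0.0611]],
  [1, [-0.1, -0.28, -0.163], [0, 0, 0.0644]],
])

```text
time_s: 5.3
eef_pos: [0.5885, -0.0338, 0.2199]
tool_rot: [0.222, 3.134, 0.0]
contact_force: [0.5, 0.6, -4.1]
grip_width: 0.0227
grip_force: 59.3
```

Scaled: 50 degrees / 180 = 0.2778.

>>> send_rows([
  [1, [-0.02, -0.04, 0], [0, 0.0278, 0]],
  [1, [-0.04, -0.075, 0.01], [0, 0.0556, 0]],
  [1, [-0.06, -0.11, 0.02], [0, 0.0833, 0]],
  [1, [-0.08, -0.145, 0.03], [0, 0.1222, 0]],
  [1, [-0.095, -0.17, 0.04], [0, 0.1611, 0]],
  [1, [-0.106, -0.184, 0.05], [0, 0.2, 0]],
  [1, [-0.106, -0.184, 0.06], [0, 0.2389, 0]],
  [1, [-0.106, -0.184, 0.06], [0, 0.2778, 0]],
  [1, [-0.106, -0.184, 0.06], [0, 0.2778, 0]],
  [1, [-0.106, -0.184, 0.06], [0, 0.2778, 0]],
])

```text
time_s: 6.3
eef_pos: [0.6677, -0.2289, 0.1583]
tool_rot: [-0.159, -2.268, -0.074]
contact_force: [-0.2, -0.1, -2.6]
grip_width: 0.0228
grip_force: 59.4
```

Run:
```python
from h import *
from rig import optics, monitor, regions_of
import pickle
s=monitor.state(); w=optics.camera_params("wrist"); im=optics.grab_frame("wrist"); cv2.imwrite("pics/w2.png",im); pickle.dump((w,s),open("w2.pkl","wb"))
a=optics.grab_frame("scene"); cv2.imwrite("pics/scene1.png",a)
print(s["time_s"],s["eef_pos"],s["tool_rot"],s["joint_positions"].round(3))
```

```text
6.3 [ 0.66774313 -0.22889285  0.15827893] [-0.15852779 -2.26751373 -0.07368085] [-0.346  1.19   0.386 -0.237  2.411 -1.883]
```

View pics/w2.png

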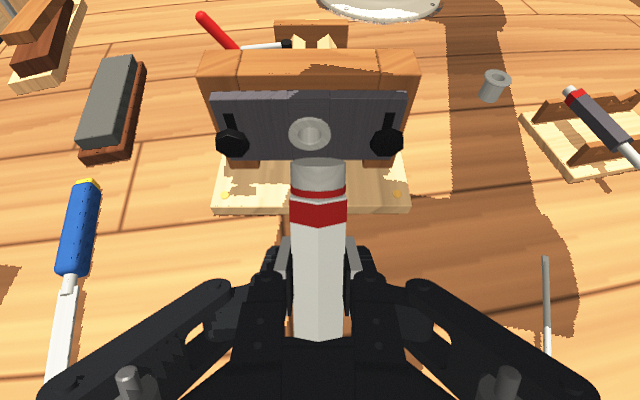

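The wrist view shows the bush face as an ellipse centred near (310,133), knobs at (233,143) and (386,142), and the base front edge at rows 205–215. The go/no-go layout is as expected, with the red end up. I'll enlarge it to pick points.

Run:
```python
import cv2
im=cv2.imread("pics/w2.png")
cv2.imwrite("pics/v4.png",cv2.resize(im[80:220,200:420],None,fx=3.6,fy=3.6,interpolation=cv2.INTER_CUBIC))
```

```text
(no output)
```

View pics/v4.png

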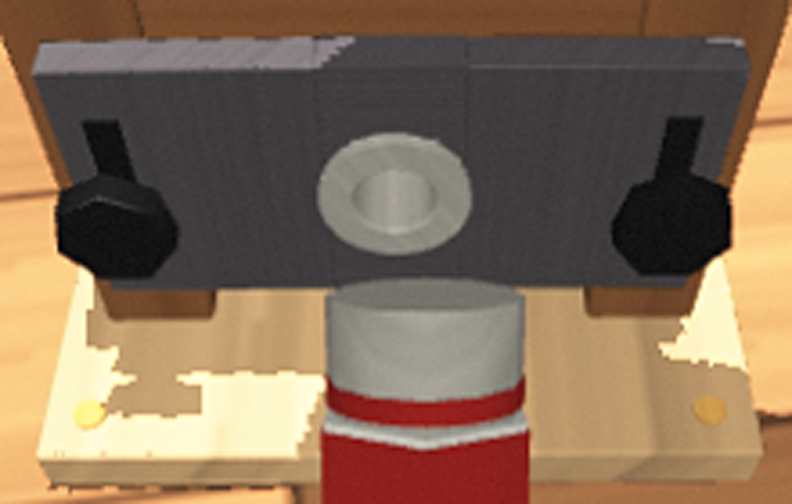

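Run:
```python
from h import *
import pickle
w,s=pickle.load(open("w2.pkl","rb"))
px=lambda l:np.array([(200+(x+.5)/3.6-.5,80+(y+.5)/3.6-.5) for x,y in l])
base=px([(40,457),(762,452)]); top=px([(33,73),(745,70)]); bot=px([(105,288),(686,290)])
print("base",onz(w,base,.018).round(4).tolist())
def model(v):
    yaw,cy,xb,xp,zc=v; ex=np.array([np.cos(yaw),np.sin(yaw),0]); ey=np.array([-ex[1],ex[0],0])  # ex = outward
    o=lambda a,b,z: ex*a+ey*(cy+b)+[0,0,z]
    return np.array([o(xb,-.11,.018),o(xb,.11,.018),o(xp,-.085,zc+.04),o(xp,.085,zc+.04),o(xp,-.085,zc-.04),o(xp,.085,zc-.04)]),o,ex
obs=np.r_[base,top,bot]; W=np.array([1,1,1,1,.3,.3])[:,None]
r=least_squares(lambda v:((proj(w,model(v)[0])-obs)*W).ravel(),[-.14,-.14,.57,.53,.088])
print("yaw deg",np.degrees(r.x[0]),r.x.round(4)); print((proj(w,model(r.x)[0])-obs).round(2).tolist())
_,o,ex=model(r.x)
hole=px([(394.5,196.5)]); c,d=ray(w,hole); d=d[0]
for proud in (0,.003,.006,.01):
    t=(r.x[3]+proud-c@ex)/(d@ex); X=c+t*d; ey=np.array([-ex[1],ex[0],0]); print(proud,X.round(4),"lat",(X@ey).round(4), "f-face x",(r.x[3]+proud).round(4))
    P=o(r.x[3]+proud,0,X[2]); a=np.linspace(0,2*np.pi,61)
    for rad in (.02,.0105):
        q=proj(w,[P+rad*(np.cos(t)*ey+np.sin(t)*np.array([0,0,1])) for t in a]); q=(q-[200,80]+.5)*3.6-.5; print("  rim L,R,T,B",q[:,0].min().round(),q[:,0].max().round(),q[:,1].min().round(),q[:,1].max().round())
# grasped gauge check: nogo face top in image
Rt=Rot.from_rotvec(s["tool_rot"]).as_matrix()
for dz in (0.004,.006,.008):
  n=s["eef_pos"]+Rt@np.array([.052,0,dz]); q=proj(w,n)[0]; print("nogo face centre px crop",(q-[200,80])*3.6)
```

```text
base [[0.5293, -0.325, 0.018], [0.5578, -0.1098, 0.018]]
yaw deg -7.544664345081828 [-0.1317 -0.1448  0.567   0.5263  0.0857]
[[-1.9, -0.27], [0.65, -0.29], [0.32, 0.21], [0.59, -0.23], [2.45, 0.89], [-1.28, -0.72]]
0 [ 0.5027 -0.2127  0.0839] lat -0.1449 f-face x 0.5263
  rim L,R,T,B 320.0 469.0 140.0 247.0
  rim L,R,T,B 356.0 434.0 167.0 224.0
0.003 [ 0.5057 -0.213   0.0868] lat -0.1448 f-face x 0.5293
  rim L,R,T,B 319.0 470.0 139.0 248.0
  rim L,R,T,B 355.0 434.0 167.0 224.0
0.006 [ 0.5087 -0.2133  0.0898] lat -0.1447 f-face x 0.5323
  rim L,R,T,B 317.0 471.0 138.0 249.0
  rim L,R,T,B 354.0 434.0 167.0 225.0
0.01 [ 0.5127 -0.2137  0.0938] lat -0.1445 f-face x 0.5363
  rim L,R,T,B 315.0 472.0 137.0 250.0
  rim L,R,T,B 352.0 434.0 166.0 225.0
nogo face centre px crop [413.10488607 300.58973009]
nogo face centre px crop [413.26271862 297.54792494]
nogo face centre px crop [413.41578461 294.5982516 ]
```

Run:
```python
import cv2, numpy as np
im=cv2.imread("pics/w2.png"); g=cv2.cvtColor(im,cv2.COLOR_BGR2GRAY)
np.set_printoptions(linewidth=250)
print(g[112:156,288:334:1][:, ::2])
```

```text
[[59 66 62 ... 63 59 63]
 [53 60 60 ... 61 62 61]
 [58 64 64 ... 62 61 59]
 ...
 [62 62 59 ... 59 60 60]
 [57 61 56 ... 58 62 60]
 [60 62 58 ... 61 63 61]]
```

Run:
```python
import cv2, numpy as np
im=cv2.imread("pics/w2.png"); g=cv2.cvtColor(im,cv2.COLOR_BGR2GRAY)
m=(g>98).astype(np.uint8); m[:, :280]=0; m[:,340:]=0; m[:110]=0; m[155:]=0
c=max(cv2.findContours(m,cv2.RETR_EXTERNAL,cv2.CHAIN_APPROX_NONE)[0],key=cv2.contourArea); print("outer bbox",cv2.boundingRect(c),cv2.fitEllipse(c))
print("col", [(y,int(g[y,308:312].mean())) for y in range(113,156)])
print("row133",[(x,int(g[132:135,x].mean())) for x in range(284,336)])
```

```text
outer bbox (288, 117, 43, 34) ((309.1492004394531, 133.34536743164062), (33.129154205322266, 42.265743255615234), 91.78129577636719)
col [(113, 63), (114, 61), (115, 59), (116, 74), (117, 139), (118, 156), (119, 152), (120, 138), (121, 134), (122, 136), (123, 138), (124, 140), (125, 140), (126, 143), (127, 152), (128, 162), (129, 161), (130, 162), (131, 161), (132, 161), (133, 160), (134, 161), (135, 161), (136, 160), (137, 160), (138, 160), (139, 160), (140, 160), (141, 159), (142, 162), (143, 173), (144, 169), (145, 143), (146, 138), (147, 138), (148, 137), (149, 140), (150, 112), (151, 57), (152, 60), (153, 62), (154, 62), (155, 63)]
row133 [(284, 59), (285, 57), (286, 58), (287, 58), (288, 105), (289, 135), (290, 137), (291, 137), (292, 136), (293, 137), (294, 134), (295, 136), (296, 139), (297, 134), (298, 117), (299, 119), (300, 126), (301, 133), (302, 139), (303, 145), (304, 151), (305, 153), (306, 151), (307, 157), (308, 162), (309, 163), (310, 160), (311, 157), (312, 156), (313, 152), (314, 151), (315, 151), (316, 147), (317, 143), (318, 138), (319, 125), (320, 117), (321, 127), (322, 133), (323, 134), (324, 134), (325, 136), (326, 137), (327, 138), (328, 137), (329, 138), (330, 116), (331, 69), (332, 59), (333, 61), (334, 61), (335, 60)]
```

Bush mouth estimate is (0.5065, -0.2147, 0.086), with the jig outward axis at -7.6°. I'll untilt, then turn end for end.

Scaled: -50 degrees / 180 = -0.2778.

>>> send_rows([
  [1, [0, 0, 0], [0, -0.0444, 0]],
  [1, [0, 0, 0], [0, -0.0889, 0]],
  [1, [0, 0, 0], [0, -0.1333, 0]],
  [1, [0, 0, 0], [0, -0.1778, 0]],
  [1, [0, 0, 0], [0, -0.2222, 0]],
  [1, [0, 0, 0], [0, -0.2611, 0]],
  [1, [0, 0, 0], [0, -0.2778, 0]],
  [1, [0, 0, 0], [0, -0.2778, 0]],
])

```text
time_s: 7.2
eef_pos: [0.6661, -0.2287, 0.1632]
tool_rot: [0.222, 3.128, -0.002]
contact_force: [0.4, -0.6, -1.7]
grip_width: 0.0229
grip_force: 59.3
```

Scaled: 96 degrees / 180 = 0.5333.

>>> send_rows([
  [1, [0, 0, 0], [0, 0, 0.0444]],
  [1, [0, 0, 0], [0, 0, 0.0889]],
  [1, [0, 0, 0], [0, 0, 0.1333]],
  [1, [0, 0, 0], [0, 0, 0.1778]],
  [1, [0, 0, 0], [0, 0, 0.2222]],
  [1, [0, 0, 0], [0, 0, 0.2667]],
  [1, [0, 0, 0], [0, 0, 0.3111]],
  [1, [0, 0, 0], [0, 0, 0.3556]],
  [1, [0, 0, 0], [0, 0, 0.4]],
  [1, [0, 0, 0], [0, 0, 0.4444]],
  [1, [0, 0, 0], [0, 0, 0.4889]],
  [1, [0, 0, 0], [0, 0, 0.5333]],
])

```text
time_s: 8.4
eef_pos: [0.6677, -0.2289, 0.1609]
tool_rot: [2.481, 1.925, 0.001]
contact_force: [0.2, 0.1, -3.2]
grip_width: 0.0228
grip_force: 59.3
```

Scaled: 83.5 degrees / 180 = 0.4639.

>>> send_rows([
  [1, [0, 0, 0], [0, 0, 0.0444]],
  [1, [0, 0, 0], [0, 0, 0.0889]],
  [1, [0, 0, 0], [0, 0, 0.1333]],
  [1, [0, 0, 0], [0, 0, 0.1778]],
  [1, [0, 0, 0], [0, 0, 0.2222]],
  [1, [0, 0, 0], [0, 0, 0.2667]],
  [1, [0, 0, 0], [0, 0, 0.3111]],
  [1, [0, 0, 0], [0, 0, 0.3556]],
  [1, [0, 0, 0], [0, 0, 0.4]],
  [1, [0, 0, 0], [0, 0, 0.4444]],
  [1, [0, 0, 0], [0, 0, 0.4639]],
  [1, [0, 0, 0], [0, 0, 0.4639]],
])

```text
time_s: 9.6
eef_pos: [0.6677, -0.2289, 0.1607]
tool_rot: [3.134, -0.208, 0.002]
contact_force: [0.0, -0.1, -2.4]
grip_width: 0.023
grip_force: 59.3
```

```bash
cat > go.py <<'E'
from h import *
from rig import monitor
import sys
xf,lat,z=map(float,sys.argv[1:4]); yaw=float(sys.argv[4])  # TCP in jig-outward coords, tool-x yaw deg
s=monitor.state(); Rt=Rot.from_rotvec(s["tool_rot"])
a=np.radians(-7.6); ex=np.array([np.cos(a),np.sin(a),0]); ey=np.array([-ex[1],ex[0],0]); e=s["eef_pos"]
b=np.radians(yaw); X=np.array([np.cos(b),np.sin(b),0]); Z=np.array([0,0,-1.]); D=np.c_[X,np.cross(Z,X),Z]
print("t",s["time_s"],"now xf,lat,z",(e@ex).round(4),(e@ey).round(4),e[2].round(4),"q6",s["joint_positions"][5].round(3))
print("shift",Rt.as_matrix().T@(ex*xf+ey*lat+[0,0,z]-e),"turn",np.degrees((Rt.inv()*Rot.from_matrix(D)).as_rotvec()).round(2))
f=np.array(s["contact_force"]); print("force ex,ey,z",(f@ex).round(2),(f@ey).round(2),f[2].round(2),"torq",np.round(s["wrist_torque"],2))
E
python3 go.py 0.634 -0.1463 0.0949 -7.6
```

```text
t 9.6 now xf,lat,z 0.6921 -0.1386 0.1607 q6 1.289
shift [-0.0582003   0.00772551  0.06572839] turn [ 0.02 -0.07 -0.01]
force ex,ey,z 0.02 -0.11 -2.39 torq [0.03 0.01 0.  ]
```

>>> send_rows([
  [1, [-0.01, 0.0077, 0.02], [0, 0, 0]],
  [1, [-0.025, 0.0077, 0.04], [0, 0, 0]],
  [1, [-0.04, 0.0077, 0.055], [0, 0, 0]],
  [1, [-0.05, 0.0077, 0.063], [0, 0, 0]],
  [1, [-0.056, 0.0077, 0.0657], [0, 0, 0]],
  [1, [-0.058, 0.0077, 0.0657], [0, 0, 0]],
  [1, [-0.058, 0.0077, 0.0657], [0, 0, 0]],
  [1, [-0.058, 0.0077, 0.0657], [0, 0, 0]],
])

```text
time_s: 10.4
eef_pos: [0.6097, -0.2292, 0.0944]
tool_rot: [3.134, -0.205, 0.002]
contact_force: [-0.1, 0.3, -3.7]
grip_width: 0.0228
grip_force: 59.3
```

```bash
python3 go.py 0.634 -0.1463 0.0949 -7.6
python3 - <<'E'
from h import *
from rig import optics
ims=[optics.grab_frame("scene").astype(float) for _ in range(3)]
im=np.mean(ims,0).astype(np.uint8); cv2.imwrite("pics/scene2.png",im)
cv2.imwrite("pics/v5.png",cv2.resize(im[150:240,215:315],None,fx=6.4,fy=6.4,interpolation=cv2.INTER_CUBIC))
E
```

```text
t 10.4 now xf,lat,z 0.6347 -0.1466 0.0944 q6 1.25
shift [-0.00067893 -0.00029029 -0.00047696] turn [ 0.03 -0.09  0.1 ]
force ex,ey,z -0.19 0.31 -3.7 torq [ 0.03 -0.05 -0.04]
```

View pics/v5.png

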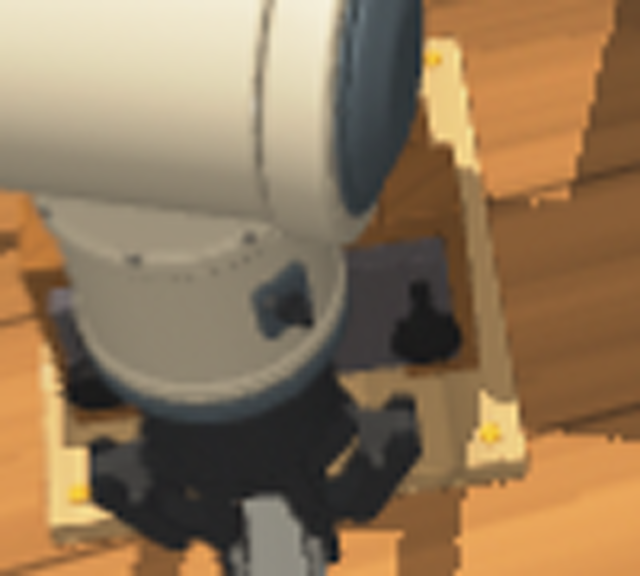

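The scene camera's view is blocked by the arm, so I proceed by feel.

>>> send_rows([
  [1, [-0.004, 0, -0.0004], [0, 0, 0]],
  [1, [-0.008, 0, -0.0004], [0, 0, 0]],
  [1, [-0.012, 0, -0.0004], [0, 0, 0]],
  [1, [-0.015, 0, -0.0004], [0, 0, 0]],
  [1, [-0.017, 0, -0.0004], [0, 0, 0]],
  [1, [-0.0175, 0, -0.0004], [0, 0, 0]],
  [1, [-0.0175, 0, -0.0004], [0, 0, 0]],
])

```text
time_s: 11.25
eef_pos: [0.5928, -0.2271, 0.0946]
tool_rot: [3.134, -0.207, 0.005]
contact_force: [6.8, 0.1, -3.2]
grip_width: 0.0225
grip_force: 59.3
```

>>> send_rows([
  [1, [-0.0005, 0, 0], [0, 0, 0]],
  [1, [-0.001, 0, 0], [0, 0, 0]],
  [1, [-0.001, 0, 0], [0, 0, 0]],
])

```text
time_s: 11.55
eef_pos: [0.5926, -0.2271, 0.0948]
tool_rot: [3.134, -0.207, 0.008]
contact_force: [10.7, 0.3, -3.7]
grip_width: 0.0229
grip_force: 59.3
```

```bash
python3 go.py 0.634 -0.1466 0.0944 -7.6;  python3 - <<'E'
from h import *
from rig import monitor
for i in range(1):
    s=monitor.state(); a=np.radians(-7.6); ex=np.array([np.cos(a),np.sin(a),0]); ey=np.array([-ex[1],ex[0],0]); T=np.array(s["wrist_torque"])
    print("T ex,ey,z",T@ex,T@ey,T[2])
E
```

```text
t 11.55 now xf,lat,z 0.6174 -0.1467 0.0948 q6 1.241
shift [ 0.01658614 -0.00012151  0.00046258] turn [ 0.05 -0.28  0.06]
force ex,ey,z 10.55 1.66 -3.73 torq [ 0.07 -1.93 -0.12]
T ex,ey,z 0.3243469221737795 -1.901730863021126 -0.1248740360924714
```

The contact torque puts the touch point low on the nose and the face about 3 mm nearer than estimated. Both point to the bore being higher, so I back off and raise 3.2 mm.

>>> send_rows([
  [1, [0.002, 0, 0], [0, 0, 0]],
  [1, [0.003, 0, -0.0016], [0, 0, 0]],
  [1, [0.003, 0, -0.0032], [0, 0, 0]],
  [1, [0.003, 0, -0.0032], [0, 0, 0]],
  [1, [0.002, 0, -0.0032], [0, 0, 0]],
  [1, [0.001, 0, -0.0032], [0, 0, 0]],
  [1, [0, 0, -0.0032], [0, 0, 0]],
  [1, [0, 0, -0.0032], [0, 0, 0]],
])

```text
time_s: 12.35
eef_pos: [0.5905, -0.2264, 0.0972]
tool_rot: [-3.135, 0.206, -0.0]
contact_force: [2.3, 2.3, -2.5]
grip_width: 0.0229
grip_force: 59.2
```

```bash
sed -i '$a T=np.array(s["wrist_torque"]); print("T ex,ey,z",(T@ex).round(2),(T@ey).round(2),T[2].round(3))' go.py; python3 go.py 0.6177 -0.1467 0.098 -7.6
```

```text
t 12.35 now xf,lat,z 0.6152 -0.1463 0.0972 q6 1.242
shift [ 0.00246249  0.00036996 -0.00082411] turn [-0.01 -0.01  0.06]
force ex,ey,z 1.99 2.55 -2.55 torq [ 0.33 -0.4  -0.2 ]
T ex,ey,z 0.38 -0.36 -0.202
```

>>> send_rows([
  [1, [0, -0.0003, 0], [0, 0, 0]],
  [1, [-0.0006, -0.0003, 0], [0, 0, 0]],
  [1, [-0.0012, -0.0003, 0], [0, 0, 0]],
  [1, [-0.0012, -0.0003, 0], [0, 0, 0]],
])

```text
time_s: 12.75
eef_pos: [0.5892, -0.226, 0.0971]
tool_rot: [-3.135, 0.206, 0.001]
contact_force: [0.9, 1.7, -2.9]
grip_width: 0.0233
grip_force: 59.2
```

```bash
python3 go.py 0.6177 -0.1463 0.098 -7.6
```

```text
t 12.75 now xf,lat,z 0.6139 -0.1461 0.0971 q6 1.241
shift [ 0.00380644  0.00021673 -0.00089679] turn [-0.01  0.02  0.07]
force ex,ey,z 0.66 1.82 -2.9 torq [ 0.23 -0.2  -0.08]
T ex,ey,z 0.26 -0.17 -0.083
```

>>> send_rows([
  [1, [-0.0008, -0.0002, 0], [0, 0, 0]],
  [1, [-0.0016, -0.0002, 0], [0, 0, 0]],
  [1, [-0.0024, -0.0002, 0], [0, 0, 0]],
  [1, [-0.003, -0.0002, 0], [0, 0, 0]],
  [1, [-0.003, -0.0002, 0], [0, 0, 0]],
])

```text
time_s: 13.25
eef_pos: [0.5863, -0.2255, 0.0972]
tool_rot: [3.135, -0.206, -0.0]
contact_force: [-0.1, 0.7, -3.3]
grip_width: 0.0227
grip_force: 59.2
```

```bash
python3 go.py 0.6177 -0.1463 0.098 -7.6
```

```text
t 13.25 now xf,lat,z 0.6109 -0.146 0.0972 q6 1.24
shift [ 0.00675196  0.00035427 -0.00080205] turn [0.   0.01 0.08]
force ex,ey,z -0.15 0.7 -3.3 torq [ 0.16 -0.14 -0.04]
T ex,ey,z 0.17 -0.11 -0.04
```

>>> send_rows([
  [1, [-0.001, 0, 0], [0, 0, 0]],
  [1, [-0.003, 0, 0], [0, 0, 0]],
  [1, [-0.005, 0, 0], [0, 0, 0]],
  [1, [-0.007, 0, 0], [0, 0, 0]],
  [1, [-0.008, 0, 0], [0, 0, 0]],
  [1, [-0.008, 0, 0], [0, 0, 0]],
])

```text
time_s: 13.85
eef_pos: [0.5781, -0.2244, 0.0971]
tool_rot: [-3.135, 0.206, 0.001]
contact_force: [-1.4, 1.3, -3.9]
grip_width: 0.0231
grip_force: 59.2
```

```bash
python3 go.py 0.6177 -0.1463 0.098 -7.6
```

```text
t 13.85 now xf,lat,z 0.6027 -0.146 0.0971 q6 1.236
shift [ 0.01495782  0.00035984 -0.00088809] turn [-0.01  0.03  0.07]
force ex,ey,z -1.59 1.06 -3.93 torq [ 0.18 -0.01 -0.12]
T ex,ey,z 0.18 0.02 -0.123
```

>>> send_rows([
  [1, [-0.001, -0.0002, 0], [0, 0, 0]],
  [1, [-0.003, -0.0002, 0], [0, 0, 0]],
  [1, [-0.005, -0.0002, 0], [0, 0, 0]],
  [1, [-0.007, -0.0002, 0], [0, 0, 0]],
  [1, [-0.009, -0.0002, 0], [0, 0, 0]],
  [1, [-0.01, -0.0002, 0], [0, 0, 0]],
  [1, [-0.01, -0.0002, 0], [0, 0, 0]],
])

```text
time_s: 14.55
eef_pos: [0.5683, -0.2229, 0.0972]
tool_rot: [-3.135, 0.206, 0.0]
contact_force: [-0.5, 0.8, -3.8]
grip_width: 0.0231
grip_force: 59.2
```

```bash
python3 go.py 0.5858 -0.146 0.098 -7.6
```

```text
t 14.55 now xf,lat,z 0.5928 -0.1458 0.0972 q6 1.231
shift [-0.00703869  0.0001985  -0.00081499] turn [-0.    0.02  0.07]
force ex,ey,z -0.58 0.69 -3.83 torq [ 0.08 -0.04 -0.08]
T ex,ey,z 0.08 -0.03 -0.078
```

7 mm to go: 5 mm now, then small steps.

>>> send_rows([
  [1, [-0.0015, 0, 0], [0, 0, 0]],
  [1, [-0.003, 0, 0], [0, 0, 0]],
  [1, [-0.0045, 0, 0], [0, 0, 0]],
  [1, [-0.0055, 0, 0], [0, 0, 0]],
  [1, [-0.0055, 0, 0], [0, 0, 0]],
])

```text
time_s: 15.05
eef_pos: [0.5629, -0.2222, 0.0971]
tool_rot: [-3.135, 0.206, 0.0]
contact_force: [-0.8, 0.6, -3.4]
grip_width: 0.0232
grip_force: 59.2
```

```bash
python3 go.py 0.5858 -0.146 0.098 -7.6
```

```text
t 15.05 now xf,lat,z 0.5873 -0.1458 0.0971 q6 1.228
shift [-0.00152734  0.00022078 -0.00085391] turn [-0.    0.02  0.07]
force ex,ey,z -0.88 0.5 -3.39 torq [ 0.06 -0.01 -0.03]
T ex,ey,z 0.06 -0.0 -0.028
```

>>> send_rows([
  [1, [-0.0005, 0, 0], [0, 0, 0]],
  [1, [-0.001, 0, 0], [0, 0, 0]],
  [1, [-0.001, 0, 0], [0, 0, 0]],
])

```text
time_s: 15.35
eef_pos: [0.5621, -0.2221, 0.0972]
tool_rot: [3.135, -0.206, -0.0]
contact_force: [-0.2, 0.5, -4.3]
grip_width: 0.0227
grip_force: 59.2
```

```bash
python3 go.py 0.5858 -0.146 0.098 -7.6
```

```text
t 15.35 now xf,lat,z 0.5866 -0.1458 0.0972 q6 1.227
shift [-0.00075238  0.00017291 -0.00081895] turn [0.   0.   0.07]
force ex,ey,z -0.28 0.42 -4.32 torq [ 0.05 -0.1  -0.05]
T ex,ey,z 0.06 -0.09 -0.053
```

>>> send_rows([
  [1, [-0.0005, 0, 0], [0, 0, 0]],
  [1, [-0.001, 0, 0], [0, 0, 0]],
  [1, [-0.001, 0, 0], [0, 0, 0]],
  [1, [-0.001, 0, 0], [0, 0, 0]],
])

```text
time_s: 15.75
eef_pos: [0.562, -0.2221, 0.0974]
tool_rot: [3.134, -0.206, 0.003]
contact_force: [5.9, 1.0, -5.6]
grip_width: 0.0228
grip_force: 59.0
```

```bash
python3 go.py 0.5858 -0.146 0.098 -7.6
```

```text
t 15.75 now xf,lat,z 0.5864 -0.1459 0.0974 q6 1.227
shift [-0.00059091  0.00014142 -0.00061986] turn [ 0.02 -0.1   0.07]
force ex,ey,z 5.75 1.79 -5.62 torq [ 0.11 -1.05 -0.1 ]
T ex,ey,z 0.25 -1.02 -0.097
```

Shoulder is home with a light 6 N. Hold briefly, then draw out.

>>> send_rows([
  [1, [0, 0, 0], [0, 0, 0]],
  [1, [0, 0, 0], [0, 0, 0]],
  [1, [0.001, 0, 0], [0, 0, 0]],
  [1, [0.004, 0, 0], [0, 0, 0]],
  [1, [0.008, 0, 0], [0, 0, 0]],
  [1, [0.013, 0, 0], [0, 0, 0]],
  [1, [0.019, 0, 0], [0, 0, 0]],
  [1, [0.025, 0, 0], [0, 0, 0]],
  [1, [0.031, 0, 0], [0, 0, 0]],
  [1, [0.039, 0, 0], [0, 0, 0]],
  [1, [0.05, 0, 0], [0, 0, 0]],
  [1, [0.065, 0, 0], [0, 0, 0]],
])

```text
time_s: 16.95
eef_pos: [0.6263, -0.2306, 0.0972]
tool_rot: [-3.135, 0.206, 0.0]
contact_force: [0.4, 0.3, -3.1]
grip_width: 0.0229
grip_force: 59.3
```

```bash
python3 go.py 0.692 -0.146 0.098 -7.6
```

```text
t 16.95 now xf,lat,z 0.6513 -0.1457 0.0972 q6 1.26
shift [ 0.04069689  0.00033726 -0.00077594] turn [-0.    0.01  0.07]
force ex,ey,z 0.35 0.36 -3.06 torq [-0.03 -0.13  0.01]
T ex,ey,z -0.01 -0.13 0.015
```

Scaled: -86 degrees / 180 = -0.4778.

>>> send_rows([
  [1, [0.015, 0, 0], [0, 0, 0]],
  [1, [0.03, 0, 0], [0, 0, -0.0333]],
  [1, [0.04, 0, 0], [0, 0, -0.0778]],
  [1, [0.04, 0, 0], [0, 0, -0.1222]],
  [1, [0.04, 0, 0], [0, 0, -0.1667]],
  [1, [0.04, 0, 0], [0, 0, -0.2111]],
  [1, [0.04, 0, 0], [0, 0, -0.2556]],
  [1, [0.04, 0, 0], [0, 0, -0.3]],
  [1, [0.04, 0, 0], [0, 0, -0.3444]],
  [1, [0.04, 0, 0], [0, 0, -0.3889]],
  [1, [0.04, 0, 0], [0, 0, -0.4333]],
  [1, [0.04, 0, 0], [0, 0, -0.4778]],
])

```text
time_s: 18.15
eef_pos: [0.6659, -0.2358, 0.0971]
tool_rot: [2.427, 1.994, 0.0]
contact_force: [0.9, -0.9, -2.3]
grip_width: 0.0229
grip_force: 59.4
```

Scaled: -94 degrees / 180 = -0.5222.

>>> send_rows([
  [1, [0, 0, 0], [0, 0, -0.0444]],
  [1, [0, 0, 0], [0, 0, -0.0889]],
  [1, [0, 0, 0], [0, 0, -0.1333]],
  [1, [0, 0, 0], [0, 0, -0.1778]],
  [1, [0, 0, 0], [0, 0, -0.2222]],
  [1, [0, 0, 0], [0, 0, -0.2667]],
  [1, [0, 0, 0], [0, 0, -0.3111]],
  [1, [0, 0, 0], [0, 0, -0.3556]],
  [1, [0, 0, 0], [0, 0, -0.4]],
  [1, [0, 0, 0], [0, 0, -0.4444]],
  [1, [0, 0, 0], [0, 0, -0.4889]],
  [1, [0, 0, 0], [0, 0, -0.5222]],
])

```text
time_s: 19.35
eef_pos: [0.6658, -0.2358, 0.0971]
tool_rot: [0.197, 3.135, -0.0]
contact_force: [-1.6, -0.2, -2.6]
grip_width: 0.0231
grip_force: 59.4
```

>>> send_rows([
  [1, [0, 0, 0], [0, 0, 0]],
  [1, [0, 0, 0], [0, 0, 0]],
])

```text
time_s: 19.55
eef_pos: [0.6656, -0.2357, 0.0971]
tool_rot: [0.211, 3.134, -0.0]
contact_force: [-0.6, -0.0, -2.5]
grip_width: 0.0228
grip_force: 59.4
```

```bash
python3 go.py 0.594 -0.1458 0.0972 172.4
```

```text
t 19.55 now xf,lat,z 0.6909 -0.1456 0.0971 q6 -1.861
shift [ 0.09693603 -0.0003585  -0.00012475] turn [ 0.    0.   -0.12]
force ex,ey,z -0.54 -0.08 -2.49 torq [-0.    0.09 -0.03]
T ex,ey,z -0.01 0.09 -0.03
```

>>> send_rows([
  [1, [0.015, 0, 0], [0, 0, 0]],
  [1, [0.035, 0, 0], [0, 0, 0]],
  [1, [0.055, 0, 0], [0, 0, 0]],
  [1, [0.07, 0, 0], [0, 0, 0]],
  [1, [0.082, 0, 0], [0, 0, 0]],
  [1, [0.09, 0, 0], [0, 0, 0]],
  [1, [0.094, 0, 0], [0, 0, 0]],
  [1, [0.096, 0, 0], [0, 0, 0]],
  [1, [0.097, 0, 0], [0, 0, 0]],
  [1, [0.097, 0, 0], [0, 0, 0]],
])

```text
time_s: 20.55
eef_pos: [0.5694, -0.2231, 0.0972]
tool_rot: [0.207, 3.135, -0.0]
contact_force: [-0.1, 0.3, -3.2]
grip_width: 0.0228
grip_force: 59.4
```

>>> send_rows([
  [1, [0.001, 0, 0], [0, 0, 0]],
  [1, [0.0018, 0, 0], [0, 0, 0]],
  [1, [0.0022, 0, 0], [0, 0, 0]],
  [1, [0.0022, 0, 0], [0, 0, 0]],
])

```text
time_s: 20.95
eef_pos: [0.5669, -0.2227, 0.0972]
tool_rot: [-0.206, -3.135, -0.0]
contact_force: [-0.1, 0.1, -3.0]
grip_width: 0.0226
grip_force: 59.4
```

```bash
python3 go.py 0.5865 -0.1458 0.0972 172.4
```

```text
t 20.95 now xf,lat,z 0.5914 -0.1458 0.0972 q6 -1.912
shift [ 4.85809989e-03 -1.54938413e-05 -2.86050836e-05] turn [ 0.   -0.    0.07]
force ex,ey,z -0.1 0.06 -2.98 torq [ 0.03  0.01 -0.02]
T ex,ey,z 0.03 0.01 -0.016
```

>>> send_rows([
  [1, [0.0006, 0, 0], [0, 0, 0]],
  [1, [0.0012, 0, 0], [0, 0, 0]],
  [1, [0.0012, 0, 0], [0, 0, 0]],
])

```text
time_s: 21.25
eef_pos: [0.5656, -0.2226, 0.0972]
tool_rot: [-0.206, -3.135, 0.0]
contact_force: [0.0, -0.4, -2.5]
grip_width: 0.0227
grip_force: 59.4
```

```bash
python3 go.py 0.5865 -0.1458 0.0972 172.4|tail -2
```

```text
force ex,ey,z 0.09 -0.34 -2.45 torq [-0.    0.01  0.04]
T ex,ey,z -0.01 0.0 0.038
```

>>> send_rows([
  [1, [0.0006, 0, 0], [0, 0, 0]],
  [1, [0.0011, 0, 0], [0, 0, 0]],
  [1, [0.0011, 0, 0], [0, 0, 0]],
])

```text
time_s: 21.55
eef_pos: [0.5645, -0.2224, 0.0972]
tool_rot: [-0.206, -3.135, -0.0]
contact_force: [-0.4, 0.3, -3.0]
grip_width: 0.0227
grip_force: 59.4
```

```bash
python3 go.py 0.5865 -0.1458 0.0972 172.4|tail -2
```

```text
force ex,ey,z -0.42 0.2 -3.03 torq [0.   0.05 0.01]
T ex,ey,z -0.01 0.05 0.005
```

>>> send_rows([
  [1, [0.0006, 0, 0], [0, 0, 0]],
  [1, [0.0011, 0, 0], [0, 0, 0]],
  [1, [0.0011, 0, 0], [0, 0, 0]],
])

```text
time_s: 21.85
eef_pos: [0.5634, -0.2223, 0.0972]
tool_rot: [-0.206, -3.135, -0.0]
contact_force: [0.3, 0.3, -2.6]
grip_width: 0.0228
grip_force: 59.4
```

```bash
python3 go.py 0.5865 -0.1458 0.0972 172.4|tail -2
```

```text
force ex,ey,z 0.27 0.31 -2.6 torq [0.04 0.04 0.01]
T ex,ey,z 0.03 0.04 0.008
```

>>> send_rows([
  [1, [0.0006, 0, 0], [0, 0, 0]],
  [1, [0.0011, 0, 0], [0, 0, 0]],
  [1, [0.0011, 0, 0], [0, 0, 0]],
])

```text
time_s: 22.15
eef_pos: [0.5624, -0.2221, 0.0972]
tool_rot: [-0.206, -3.135, -0.0]
contact_force: [-0.2, 0.6, -3.9]
grip_width: 0.0228
grip_force: 59.4
```

```bash
python3 go.py 0.5865 -0.1458 0.0972 172.4
```

```text
t 22.15 now xf,lat,z 0.5868 -0.1458 0.0972 q6 -1.914
shift [ 2.98240884e-04 -1.08584295e-05 -3.94530267e-05] turn [ 0.   -0.01  0.07]
force ex,ey,z -0.23 0.58 -3.94 torq [-0.    0.03 -0.01]
T ex,ey,z -0.0 0.03 -0.007
```

>>> send_rows([
  [1, [0.0006, 0, 0], [0, 0, 0]],
  [1, [0.0011, 0, 0], [0, 0, 0]],
  [1, [0.0011, 0, 0], [0, 0, 0]],
])

```text
time_s: 22.45
eef_pos: [0.5613, -0.222, 0.0972]
tool_rot: [-0.206, -3.135, -0.0]
contact_force: [0.0, -0.2, -2.5]
grip_width: 0.023
grip_force: 59.4
```

```bash
python3 go.py 0.5865 -0.1458 0.0972 172.4
```

```text
t 22.45 now xf,lat,z 0.5857 -0.1458 0.0972 q6 -1.915
shift [-7.95888265e-04 -1.44789144e-05 -2.96008897e-05] turn [ 0.   -0.    0.07]
force ex,ey,z 0.06 -0.23 -2.53 torq [-0.08 -0.    0.02]
T ex,ey,z -0.08 -0.01 0.023
```

>>> send_rows([
  [1, [0.0006, 0, 0], [0, 0, 0]],
  [1, [0.0011, 0, 0], [0, 0, 0]],
  [1, [0.0011, 0, 0], [0, 0, 0]],
])

```text
time_s: 22.75
eef_pos: [0.5606, -0.2219, 0.0973]
tool_rot: [0.206, 3.134, -0.0]
contact_force: [2.5, 0.9, -4.0]
grip_width: 0.0232
grip_force: 59.3
```

```bash
python3 go.py 0.5865 -0.1458 0.0972 172.4
```

```text
t 22.75 now xf,lat,z 0.585 -0.1458 0.0973 q6 -1.915
shift [-1.51544475e-03  3.02553055e-05  8.74614030e-05] turn [-0.01  0.04  0.07]
force ex,ey,z 2.38 1.18 -3.97 torq [ 0.01 -0.46 -0.02]
T ex,ey,z 0.07 -0.45 -0.019
```

Contact at 2.4 N. Press about 0.7 mm more and hold for a second.

>>> send_rows([
  [1, [0.0004, 0, 0], [0, 0, 0]],
  [1, [0.0007, 0, 0], [0, 0, 0]],
  [1, [0.0007, 0, 0], [0, 0, 0]],
  [1, [0.0007, 0, 0], [0, 0, 0]],
  [1, [0.0007, 0, 0], [0, 0, 0]],
  [1, [0.0007, 0, 0], [0, 0, 0]],
  [1, [0.0007, 0, 0], [0, 0, 0]],
  [1, [0.0007, 0, 0], [0, 0, 0]],
  [1, [0.0007, 0, 0], [0, 0, 0]],
  [1, [0.0007, 0, 0], [0, 0, 0]],
  [1, [0.0007, 0, 0], [0, 0, 0]],
  [1, [0.0007, 0, 0], [0, 0, 0]],
])

```text
time_s: 23.95
eef_pos: [0.5605, -0.222, 0.0974]
tool_rot: [0.206, 3.133, -0.001]
contact_force: [6.1, 1.2, -4.1]
grip_width: 0.0227
grip_force: 59.2
```

```bash
python3 go.py 0.5865 -0.1458 0.0972 172.4
```

```text
t 23.95 now xf,lat,z 0.5849 -0.1459 0.0974 q6 -1.916
shift [-1.55495131e-03  7.75408554e-05  2.22993548e-04] turn [-0.02  0.11  0.07]
force ex,ey,z 5.84 1.97 -4.05 torq [ 0.06 -1.1  -0.08]
T ex,ey,z 0.2 -1.08 -0.079
```

The no-go end was held at about 6 N for a second and did not enter. Backing off and lifting.

Scaled: -10 degrees / 180 = -0.0556.

>>> send_rows([
  [1, [-0.001, 0, 0], [0, 0, 0]],
  [1, [-0.006, 0, 0], [0, 0, 0]],
  [1, [-0.02, 0, 0], [0, 0, 0]],
  [1, [-0.045, 0, -0.01], [0, 0, 0]],
  [1, [-0.07, 0, -0.03], [0, 0, 0]],
  [1, [-0.08, 0.02, -0.06], [0, 0, 0]],
  [1, [-0.08, 0.05, -0.09], [0, 0, 0]],
  [1, [-0.075, 0.09, -0.11], [0, 0, -0.0111]],
  [1, [-0.065, 0.135, -0.12], [0, 0, -0.0222]],
  [1, [-0.05, 0.18, -0.12], [0, 0, -0.0333]],
  [1, [-0.035, 0.225, -0.12], [0, 0, -0.0444]],
  [1, [-0.02, 0.265, -0.12], [0, 0, -0.0556]],
])

```text
time_s: 25.15
eef_pos: [0.6134, 0.0404, 0.2172]
tool_rot: [0.07, -3.14, -0.0]
contact_force: [-0.2, -0.1, -2.3]
grip_width: 0.0228
grip_force: 59.5
```

```bash
cat > st.py <<'E'
from h import *
from rig import monitor
import sys
T=np.array(list(map(float,sys.argv[1:4]))); b=np.radians(float(sys.argv[4])); s=monitor.state(); Rt=Rot.from_rotvec(s["tool_rot"])
X=np.array([np.cos(b),np.sin(b),0]); Z=np.array([0,0,-1.]); D=np.c_[X,np.cross(Z,X),Z]
print(s["time_s"],s["eef_pos"].round(4),"shift",(Rt.as_matrix().T@(T-s["eef_pos"])).round(4),"turn",np.degrees((Rt.inv()*Rot.from_matrix(D)).as_rotvec()).round(2),"F",np.round(s["contact_force"],2),"T",np.round(s["wrist_torque"],2))
E
python3 st.py .4709 .2407 .15 183.58
```

```text
25.15 [0.6134 0.0404 0.2172] shift [0.1334 0.2065 0.0673] turn [ 0.   -0.03 -1.01] F [-0.19 -0.06 -2.34] T [ 0.    0.06 -0.01]
```

Scaled: -1 degrees / 180 = -0.0056.

>>> send_rows([
  [1, [0.025, 0.04, 0], [0, 0, -0.0056]],
  [1, [0.05, 0.08, 0.01], [0, 0, -0.0056]],
  [1, [0.075, 0.12, 0.025], [0, 0, -0.0056]],
  [1, [0.1, 0.155, 0.04], [0, 0, -0.0056]],
  [1, [0.12, 0.185, 0.055], [0, 0, -0.0056]],
  [1, [0.13, 0.2, 0.064], [0, 0, -0.0056]],
  [1, [0.1334, 0.2065, 0.067], [0, 0, -0.0056]],
  [1, [0.1334, 0.2065, 0.067], [0, 0, -0.0056]],
  [1, [0.1334, 0.2065, 0.067], [0, 0, -0.0056]],
  [1, [0.1334, 0.2065, 0.067], [0, 0, -0.0056]],
])

```text
time_s: 26.15
eef_pos: [0.4729, 0.2382, 0.1506]
tool_rot: [-0.094, 3.139, 0.0]
contact_force: [0.3, 0.2, -2.7]
grip_width: 0.023
grip_force: 59.6
```

```bash
python3 st.py .4709 .2407 .0567 183.58;  python3 - <<'E'
from h import *
from rig import optics
im=optics.grab_frame("wrist"); cv2.imwrite("pics/v6.png",cv2.resize(im[60:330,150:450],None,fx=2,fy=2))
E
```

```text
26.15 [0.4729 0.2382 0.1506] shift [0.002  0.0026 0.0939] turn [ 0.01  0.06 -0.17] F [ 0.34  0.22 -2.67] T [0.01 0.04 0.  ]
```

View pics/v6.png

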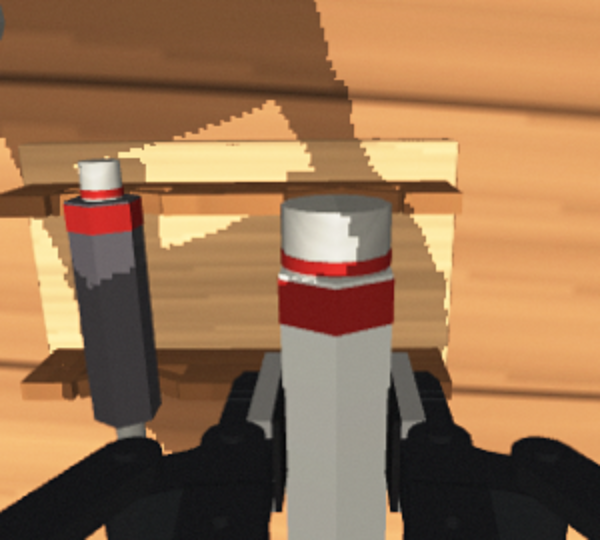

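The gauge is held straight above its empty place, the notch at crop px (340,190), with the small gauge untouched at left. Lowering now.

Scaled: -0.2 degrees / 180 = -0.0011.

>>> send_rows([
  [1, [0.002, 0.0026, 0.01], [0, 0, -0.0011]],
  [1, [0.002, 0.0026, 0.03], [0, 0, -0.0011]],
  [1, [0.002, 0.0026, 0.05], [0, 0, -0.0011]],
  [1, [0.002, 0.0026, 0.065], [0, 0, -0.0011]],
  [1, [0.002, 0.0026, 0.077], [0, 0, -0.0011]],
  [1, [0.002, 0.0026, 0.084], [0, 0, -0.0011]],
  [1, [0.002, 0.0026, 0.088], [0, 0, -0.0011]],
  [1, [0.002, 0.0026, 0.09], [0, 0, -0.0011]],
  [1, [0.002, 0.0026, 0.09], [0, 0, -0.0011]],
  [1, [0.002, 0.0026, 0.09], [0, 0, -0.0011]],
])

```text
time_s: 27.2
eef_pos: [0.47, 0.2415, 0.0606]
tool_rot: [-0.101, 3.139, 0.0]
contact_force: [0.7, -0.4, -2.1]
grip_width: 0.0231
grip_force: 59.6
```

```bash
python3 st.py .4709 .2407 .0567 183.58
```

```text
27.2 [0.47   0.2415 0.0606] shift [-0.0008 -0.0008  0.0039] turn [0.01 0.04 0.1 ] F [ 0.66 -0.39 -2.08] T [0.01 0.02 0.01]
```

>>> send_rows([
  [1, [-0.0008, -0.0008, 0.001], [0, 0, 0]],
  [1, [-0.0008, -0.0008, 0.002], [0, 0, 0]],
  [1, [-0.0008, -0.0008, 0.003], [0, 0, 0]],
  [1, [-0.0008, -0.0008, 0.0036], [0, 0, 0]],
  [1, [-0.0008, -0.0008, 0.0036], [0, 0, 0]],
  [1, [-0.0008, -0.0008, 0.0036], [0, 0, 0]],
])

```text
time_s: 27.8
eef_pos: [0.4706, 0.2406, 0.0568]
tool_rot: [-0.101, 3.14, 0.0]
contact_force: [-1.4, -1.1, 4.4]
grip_width: 0.0228
grip_force: 60.5
```

```bash
python3 st.py .4709 .2407 .0567 183.58
```

```text
27.8 [0.4706 0.2406 0.0568] shift [-0.0003  0.0001  0.0001] turn [0.   0.01 0.1 ] F [-1.45 -1.11  4.41] T [-0.15  0.24 -0.03]
```

Seated, supported with about 7 N. Release and retreat.

>>> send_rows([
  [0.85, [0, 0, 0], [0, 0, 0]],
  [0.6, [0, 0, 0], [0, 0, 0]],
  [0.3, [0, 0, 0], [0, 0, 0]],
  [0, [0, 0, 0], [0, 0, 0]],
  [0, [0, 0, 0], [0, 0, 0]],
  [0, [0, 0, -0.005], [0, 0, 0]],
  [0, [0, 0, -0.02], [0, 0, 0]],
  [0, [0, 0, -0.05], [0, 0, 0]],
  [0, [0, 0, -0.09], [0, 0, 0]],
  [0, [0, 0, -0.13], [0, 0, 0]],
  [0, [0, 0, -0.16], [0, 0, 0]],
  [0, [0, 0, -0.16], [0, 0, 0]],
])

```text
time_s: 29.0
eef_pos: [0.4723, 0.2413, 0.2208]
tool_rot: [-0.101, 3.133, 0.003]
contact_force: [0.3, 0.6, -0.4]
grip_width: 0.0856
grip_force: 0.0
```

Run:
```python
from h import *
from rig import optics, monitor
s=monitor.state(); print(s["time_s"],s["eef_pos"],s["grip_width"],s["contact_force"])
im=optics.grab_frame("wrist"); cv2.imwrite("pics/v7.png",im)
```

```text
29.0 [0.47227663 0.24128347 0.22081855] 0.08561671804665985 [ 0.28873965  0.61281901 -0.4419469 ]
```

View pics/v7.png

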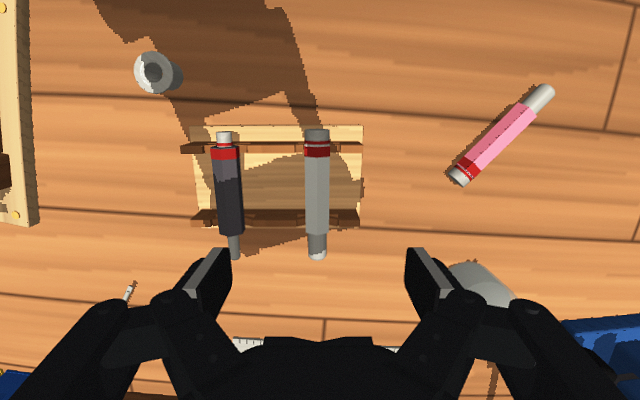

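The gauge lies in its notches at (317,195), parallel to the stand and released, and the other things in view are undisturbed. Handing in.

```bash
python3 -c "
from rig import workorder; print(workorder.finish_job())"
```

```text
the job is handed in; nothing more can be done
None
```

The job is handed in with no verdict returned: the go end slid fully home at about 6 N (peak reading 11 N while finding the bore), the no-go end stayed out under about 6 N for a second, and the gauge lies released in its place on the stand.

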